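# Stand a cover plate on end against the angle plate and trap it with the V-block

## Task

For marking out, take the flat cover plate off its sloping wooden rest, stand it upright on one of its short edges on the bench, centred in front of the smooth tall face of the angle plate, broad face towards it, and let it go so that it stands alone. Then bring the V-block, lying flat with its groove up, endwise and centred against the standing plate, so that the plate is pushed flat against the angle plate and trapped upright between the two; let go. Do not disturb the oiler, the tape roll or the pliers.

Things in the scene. Friction and masses are not known exactly. Their poses are not given: they have to be found in the camera images.
- plate_mid (a point): Flat aluminium cover plate, 100 (x) x 60 (y) x 12 mm (z), 0.4 kg, loose, with a 36 x 24 mm window in the middle; this is the very middle. Starts on the rest, x rising 30 degrees away from the robot, side edges overhanging the rest 12 mm each side: grip across the 60 mm. Stands with this point 50 mm up. Either short edge may be down, either face to the angle plate.
- rest: Sloping wooden rest, fixed, 36 mm wide (y), 120 mm long (x); origin at the centre of its underside. Its board slopes down 30 degrees towards -x, roughly to the robot: surface 73 mm high at the far end, 50 at the origin, 23 at the near end, with a lip 6 mm high there. The plate lies centred over the origin; the rest is solid down to the bench under it.
- angle_plate: Steel angle plate, fixed: upright wall 100 mm wide (y), 110 mm tall, 14 mm thick, ribs and base 66 mm deep behind it. Origin at the foot of the middle of its smooth face, at bench height. The face is the plane x = 0 and looks along -x, roughly to the robot; metal at x > 0. In the end the plate's middle is at x = -6 mm, the V-block's at -57 mm.
- v_block_mid (a point): Dark steel V-block, loose, 0.7 kg, 90 mm long (x), 48 wide (y), 36 tall, V groove lengthwise in its top (z up); this is its middle, 18 mm up. Flat sides and ends; grip across the 48 mm. Either end may meet the plate. The plate is 64 mm taller: to clear it, grip some 20 mm behind the middle or push the rear end. Its end can push the standing plate along without tipping it.
- oiler: Bystander: bench oiler, red round can 104 mm across, 83 mm tall; origin at the centre of its underside.
- tape_roll: Bystander: roll of black insulating tape lying flat, 64 mm across, 19 mm tall; origin at the centre of its underside.
- pliers: Bystander: pliers with blue handles lying flat, 155 x 57 x 13 mm; origin at the centre of the underside.
Things that resemble listed ones, but are neither listed nor needed, are in the scene too. Several things look just like the part that bears v_block_mid: the one meant starts farthest to the robot's left.

How it is judged (in metres and radians):
On the way:
1. the plate stands alone and still, let go, upright on a short edge on the bench, less than 0.10 m before the angle plate, within 50 mm of its middle line, broad face to it within 20 degrees (angle between the x axis of plate_mid and the z axis of angle_plate, either way round below 0.06 rad and contact force between the fingers and plate below 0.1 N and angle between the z axis of plate_mid and the x axis of angle_plate, either way round below 0.35 rad and linear speed of plate below 0.02 m/s and x of plate_mid in the frame of angle_plate between -0.1 and 0 m and y of plate_mid in the frame of angle_plate between -0.05 and 0.05 m and z of plate_mid in the frame of angle_plate between 0.047 and 0.053 m), for 0.3 s.
At the end, for the whole second after the job is handed in: Plate on a short edge on the bench, upright (3 deg), flat against the angle plate (5 deg, middle 2-10 mm before its face), centred within 25 mm; V-block flat, groove up, end-on (7 deg), its middle 50-63 mm before that face and within 25 mm of the plate sideways; both still, let go (angle between the x axis of plate_mid and the z axis of angle_plate, either way round below 0.06 rad and contact force between the fingers and plate below 0.1 N and angle between the z axis of plate_mid and the x axis of angle_plate, either way round below 0.09 rad and linear speed of each of plate, v_block below 0.01 m/s and x of plate_mid in the frame of angle_plate between -0.01 and -0.002 m and y of plate_mid in the frame of angle_plate between -0.025 and 0.025 m and z of plate_mid in the frame of angle_plate between 0.047 and 0.053 m and angle between the x axis of v_block_mid and the x axis of angle_plate, either way round below 0.12 rad and angle between v_block_mid's own z axis and vertical below 0.06 rad and contact force between the fingers and v_block below 0.1 N and y of v_block_mid in the frame of plate_mid between -0.025 and 0.025 m and x of v_block_mid in the frame of angle_plate between -0.063 and -0.05 m and z of v_block_mid in the frame of angle_plate between 0.015 and 0.021 m); the robot touches nothing.
It fails at once if the oiler is moved more than 30 mm (distance of oiler from where it was at the start of the episode above 0.03 m).
It fails at once if the tape roll is moved more than 30 mm (distance of tape_roll from where it was at the start of the episode above 0.03 m).
It fails at once if the pliers is moved more than 30 mm (distance of pliers from where it was at the start of the episode above 0.03 m).
It also fails if it takes over 64 s, if anything falls off the work surface, if the arm or the gripper's body presses on something with over 40 N, if the wrist force passes 120 N, or if a joint passes its speed limit or range.

## Robot

A 6-joint arm with a two-finger parallel gripper is mounted at the origin on the work surface; the furniture and walls round the work are solid. World frame = base frame: x ahead of the robot, y to its left, z up, the work surface at z = 0. Lengths are in mm, angles in rad, forces in N, time in s.
With the tool pointing down it reaches from about 325 to 750 mm from the base axis. Payload 7.6 kg.
Tool frame: the origin (TCP) lies at the very end of the fingers, on their centre line; the grasp point (between the pads) lies 19 mm behind it; z points along the fingers, y is the direction in which the jaws open and shut (so a half turn about z gives the same grasp; the last joint's range is limited). The gripper opens to 85 mm and grips with 20 to 120 N. Pads are 22 mm wide; open, the fingers measure 114 mm over their backs; the gripper's body (76 mm by 85 mm) begins 54 mm behind the grasp point. The pads swing forward as they close: fully open they stand 13 mm farther back than shut.
Start: joints at [1.122, 0.052, 1.401, -0, 1.689, -0.07], TCP at [194.134, 487.809, 231.323] pointing down, gripper open.
Joint ranges: [-2.9, 2.9], [-0.91, 2.17], [0.12, 2.37], [-1.06, 4.2], [0.26, 2.73], [-2.93, 2.93]. Speed limits (rad/s): [2.57, 2.57, 3.01, 3.14, 3.14, 3.14].

## Interface

Orientations are given as [roll, pitch, yaw] about the fixed x, y, z axes, in that order (R = Rz(yaw) Ry(pitch) Rx(roll)).
In Python, from station import bot gives the robot as it stands.
- The arm moves only by the tool arm_command, never from a script. Its argument "plan" is a list of rows, each a list of 2 entries, a list of its own where there are three numbers: the shift along the tool's x, y, z in mm, then the turn, a rotation vector about the tool's x, y, z in rad. A call has exactly 10 rows; each row is the pose to reach, as a shift and turn from the pose commanded when the call began, along the tool's axes at that moment; what a row does not reach only later rows make up. A row lasts 1/8 s, in which the tool goes at most 62.5 mm and 10.7 degrees, less where a joint would pass 70% of its speed; a pose out of reach is approached as far as the arm can. A call with a gripper value outside its range is refused whole. "fingers" is the opening in per cent of the stroke, from 0 (shut) to 100 (fully open), set as the call begins (left out, the last holds). The fingers move at their own pace and stop on an object; "force" is the grip in N (left out, the last holds). Time passes only in rows, so rows that repeat a pose let the fingers close, or fill a call up. It gives the time, the measured TCP pose, the force and the opening at its end, in the units of the state.
- bot.observe(): the state, without advancing time (a new reading comes with each control period).
- bot.grab_frame(name): name is "scene" or "side" or "wrist"; returns a dict with "frame" (480x640x3 uint8, red, green, blue), "depth" (480x640 float32, mm along the optical axis (not along the pixel's ray), 0 where there is no reading), "camera_matrix" (3x3 intrinsics, pixels), "dist_coeffs" ([k1, k2, p1, p2, k3] as OpenCV has them; the pictures are not rectified), "origin" and "rotation" of the camera in the world; the wrist camera has in their place "mount" (4x4, takes a point from camera to tool coordinates, whose origin is the TCP and whose axes are the flange's). Camera axes: x right, y up, looking along -z (the intrinsics and any distortion apply to the point x, -y, -z); pixel columns grow to the right and rows downward; lengths in mm; the calibration is good to about 2 mm. A picture is of the moment at which its call begins: read the wrist's pose just before it.
- bot.close_job(): hands the job in, once; it reports no verdict.
The state is a dict: "clock": time; "joint_pos": joint angles; "joint_vel": joint speeds; "joint_efforts": joint torques, N m; "position": TCP position; "eef_rot": TCP orientation; "force": force on the tool from outside, world axes, zero at the start; "wrist_torque": the same for the moment, N m; "gripper_width": opening from 0.0 (shut) to 1.0 (fully open).
Only numpy, scipy, OpenCV 4.12 (cv2) and the standard library are available. Lean on these libraries where they do the work, as an engineer would, in place of code of your own. Each camera call takes 0.05 s, during which the arm holds its last target. There are 200 camera calls.

## Working session

There is one attempt and no reset: what is moved stays moved. The work goes in short steps, Python scripts to look and compute and a tool call to move; the robot and the scene stay as the last step left them, time stands still between calls to the robot, and variables do not carry over. Pictures are saved under pics/ and viewed, about 8 in all and at most 12, crops included, and the job is handed in when it is done.

Besides the shell and the picture viewer there is one more tool, called as name(argument=value, ...), one argument or row to a line, values as JSON. arm_command: Moves the arm, as the interface text tells. Its arguments: {"type":"object","properties":{"plan":{"type":"array"},"fingers":{"type":"number"},"force":{"type":"number"}},"required":["plan"]}

```bash
ls; mkdir -p pics
cat > h.py <<'E'
import numpy as np, cv2
from scipy.spatial.transform import Rotation as Ro
from station import bot
def grab(n):
    s=bot.observe(); f=bot.grab_frame(n)
    if 'mount' in f and n=='wrist':
        T=np.eye(4); T[:3,:3]=Ro.from_euler('xyz',s['eef_rot']).as_matrix(); T[:3,3]=s['position']
        T=T@np.array(f['mount']); f['R']=T[:3,:3]; f['o']=T[:3,3]
    else: f['R']=np.array(f['rotation']); f['o']=np.array(f['origin'])
    return f
def rays(f,px):
    p=cv2.undistortPoints(np.array(px,float).reshape(-1,1,2),np.array(f['camera_matrix']),np.array(f['dist_coeffs'])).reshape(-1,2)
    return np.c_[p[:,0],-p[:,1],-np.ones(len(p))]@f['R'].T
def onplane(f,px,z):
    d=rays(f,px); return f['o']+d*((z-f['o'][2])/d[:,2])[:,None]
def cloud(f):
    v,u=np.mgrid[0:480,0:640]; d=rays(f,np.c_[u.ravel(),v.ravel()])
    P=f['o']+d*f['depth'].reshape(-1,1).astype(float)
    P[f['depth'].ravel()==0]=np.nan
    return P.reshape(480,640,3)
def save(f,n): cv2.imwrite('pics/'+n,f['frame'][:,:,::-1])
E
python3 - <<'E'
from h import *
import pickle
print(bot.observe())
for n in('scene','side','wrist'):
    f=grab(n); save(f,n+'0.png'); pickle.dump({k:f[k] for k in('frame','depth','camera_matrix','dist_coeffs','R','o')},open(n+'0.pkl','wb'))
    print(n,f['o'],f['R'].round(3).tolist(),np.array(f['camera_matrix'])[0,0],f['dist_coeffs'],(f['depth']==0).mean(), f.get('mount'))
E
```

```text
pics
{'clock': 0.0, 'joint_pos': array([ 1.12174289e+00,  5.28226500e-02,  1.40173245e+00, -1.20980739e-05,
        1.68861808e+00, -7.02882885e-02]), 'joint_vel': array([-1.69675693e-04,  7.66604632e-04,  8.83330929e-05,  1.40424821e-03,
        6.23814925e-04, -1.63642371e-03]), 'joint_efforts': array([ 7.41194071e-04, -3.81670976e+01, -3.60191274e+01, -3.27749774e-05,
        6.20258827e-03,  3.02388770e-06]), 'position': array([193.97293704, 487.52002675, 230.47592683]), 'eef_rot': array([-3.14001519e+00, -9.90137066e-05,  2.76282601e+00]), 'force': array([-0.26630708,  0.49017727,  0.28127769]), 'wrist_torque': array([ 0.01496972, -0.01850901,  0.02203156]), 'gripper_width': 0.9938124295896379}
scene [ -86.20537773 -652.08751295  581.74862304] [1.03, -0.023, -0.629] 508.5552444503066 [-0.11108989  0.          0.          0.          0.        ] 0.003997395833333334 None
side [  18.68335705 -419.00310862 1233.53365341] [0.521, 0.001, -0.717] 578.5958845677774 [0.01997311 0.         0.         0.         0.        ] 0.0040234375 None
wrist [128.98092368 514.04257288 372.37161483] [[0.371, -0.892, -0.257], [0.929, 0.356, 0.103], [-0.001, -0.277, 0.961]] 367.5535456574546 [-0.02556388  0.          0.          0.          0.        ] 0.004013671875 [[-1.07084316e-03  9.60699684e-01  2.77587770e-01  7.02156833e+01]
 [ 9.99999141e-01  1.23851074e-03 -4.28673919e-04  3.75423319e-01]
 [-7.55622334e-04  2.77587073e-01 -9.60700185e-01 -1.41805942e+02]
 [ 0.00000000e+00  0.00000000e+00  0.00000000e+00  1.00000000e+00]]
```

```bash
sed -i "s/f\['R'\]=np.array(f\['rotation'\])/f['R']=Ro.from_euler('xyz',f['rotation']).as_matrix()/" h.py
python3 - <<'E'
from h import *
import pickle
for n in('scene','side'):
    f=pickle.load(open(n+'0.pkl','rb')); f['R']=Ro.from_euler('xyz',f['R']).as_matrix(); pickle.dump(f,open(n+'0.pkl','wb'))
    P=cloud(f); z=P[...,2]; print(n,f['R'][:,2], np.histogram(z[np.isfinite(z)],bins=[-1000,-50,-10,-4,-2,0,2,4,10,20,50,100,200,600])[0])
E
```

```text
scene [-0.51375348 -0.68629922  0.51483079] [17794  4514  2753 30699 55190  9068  2341  8351  8455 18351 20701 35766
 91989]
side [-0.32626081 -0.37596343  0.86729775] [31702  4830  5758 13414 24317 24779 15106 11875  5482 13370 16064 23746
 97016]
```

View pics/scene0.png

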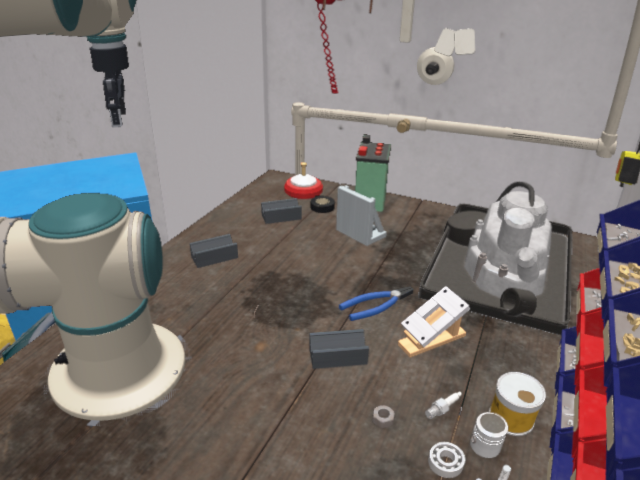

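View pics/side0.png

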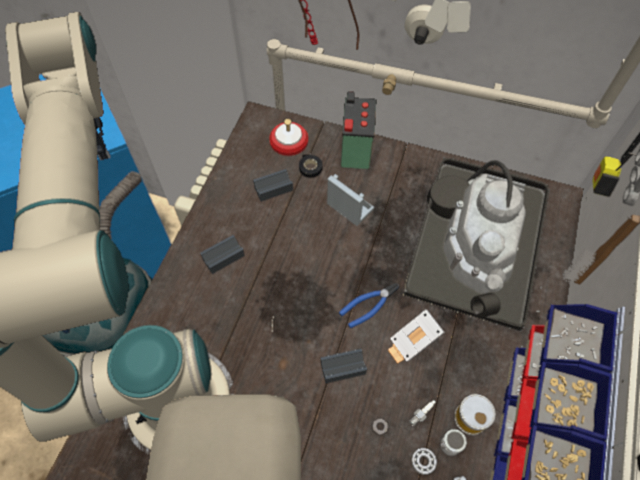

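Scene view: V-block look-alikes at scene px (281,211), (214,250), (338,349) (side px (272,184), (222,252), (344,365)). The plate on its rest is at (435,317), the angle plate at (357,215), and the oiler, tape and pliers at (303,187), (322,204) and (375,302). The one farthest left is decided by y.

```bash
cat > m.py <<'E'
from h import *
import pickle
def box(P,f,c,r,zlo,zhi):
    # points near xy c within r, height window
    m=(np.hypot(P[...,0]-c[0],P[...,1]-c[1])<r)&(P[...,2]>zlo)&(P[...,2]<zhi)
    return P[m]
if __name__=='__main__':
  for n in('scene','side'):
    f=pickle.load(open(n+'0.pkl','rb')); P=cloud(f)
    pts=dict(vA=((281,211),(272,184)),vB=((214,250),(222,252)),vC=((338,349),(344,365)),oil=((303,187),(289,140)),tape=((322,204),(311,165)),pl=((375,302),(365,307)),plate=((440,312),(416,335)),ang=((357,215),(347,200)))
    print(n)
    for k,v in pts.items():
        u,w=v[n=='side']; 
        c=np.nanmedian(P[w-4:w+5,u-4:u+5].reshape(-1,3),0)
        print(k,c.round(0))
        if k[0]=='v':
            Q=box(P,f,c,75,31,41)[:,:2].astype(np.float32); print('   top',len(Q),cv2.minAreaRect(Q))
        if k=='ang':
            Q=box(P,f,c,90,102,116)[:,:2].astype(np.float32); print('   top',len(Q),cv2.minAreaRect(Q))
        if k=='plate':
            q=P[...,:][(np.hypot(P[...,0]-c[0],P[...,1]-c[1])<75)&(P[...,2]>25)]
            col=f['frame'][(np.hypot(P[...,0]-c[0],P[...,1]-c[1])<75)&(P[...,2]>25)].astype(int)
            q=q[(col.max(1)-col.min(1)<35)&(col.min(1)>110)]
            for _ in range(3):
                m=q.mean(0); u_,s,vt=np.linalg.svd(q-m,full_matrices=False); nn=vt[2]*np.sign(vt[2][2]); q=q[abs((q-m)@nn)<4]
            print('   n',nn,'tilt',np.degrees(np.arccos(nn[2])),'yaw of rise',np.arctan2(-nn[1],-nn[0]),len(q))
            ex=np.array([-nn[0],-nn[1],0]);ex/=np.linalg.norm(ex);ey=np.cross([0,0,1],ex);ex=np.cross(ey,nn)
            ab=np.c_[(q-m)@ex,(q-m)@ey].astype(np.float32); r=cv2.minAreaRect(ab); print('   ',r,m+r[0][0]*ex+r[0][1]*ey)
E
python3 m.py
```

```text
scene
vA [478. 268.  26.]
   top 202 ((489.8320617675781, 286.06121826171875), (53.979129791259766, 90.06687927246094), 71.92256927490234)
vB [268. 190.  28.]
   top 276 ((273.8262023925781, 209.46868896484375), (53.378963470458984, 88.64859771728516), 82.71475982666016)
vC [ 297. -192.   30.]
   top 483 ((307.447509765625, -177.2361602783203), (52.22196960449219, 88.48811340332031), 61.33238983154297)
oil [596. 350.  28.]
tape [594. 259.  14.]
pl [455. -99.  -1.]
plate [ 475. -236.   55.]
   n [-0.49686742  0.06367125  0.86548758] tilt 30.061573274935395 yaw of rise -0.12745073859783776 1623
    ((0.751373291015625, 2.0159778594970703), (63.92656326293945, 100.880615234375), 88.31653594970703) [ 459.02871874 -237.01277089   58.23712369]
ang [571. 100.  62.]
   top 244 ((579.1085205078125, 115.44683837890625), (26.35542106628418, 102.14887237548828), 7.514442443847656)
side
vA [486. 290.  25.]
   top 267 ((489.3579406738281, 286.3506164550781), (53.512020111083984, 89.6202621459961), 71.14755249023438)
vB [274. 215.  23.]
   top 328 ((274.4556579589844, 210.55184936523438), (52.50713348388672, 90.75361633300781), 83.09636688232422)
vC [ 309. -176.   22.]
   top 390 ((306.5687255859375, -176.7841339111328), (48.90841293334961, 89.6347427368164), 61.160621643066406)
oil [603. 358.  40.]
tape [610. 279.   4.]
pl [ 442. -105.   -0.]
plate [ 462. -235.   49.]
   n [-0.49290294  0.07927593  0.86646525] tilt 29.949559251900276 yaw of rise -0.15946908021659884 999
    ((-1.0915870666503906, 0.5816726684570312), (100.37439727783203, 60.7989616394043), 0.4070603847503662) [ 458.08141735 -237.80999846   60.16345198]
ang [570. 102.  80.]
   top 300 ((577.6936645507812, 116.15704345703125), (26.651439666748047, 100.49610900878906), 9.580123901367188)
```

```bash
cat > plan.py <<'E'
from h import *
def Rt(psi,e):
    o=np.array([np.cos(psi),np.sin(psi),0]); e=np.radians(e); z=np.cos(e)*o+np.array([0,0,np.sin(e)])
    y=np.cross([0,0,1],o); return np.c_[np.cross(y,z),y,z]
def plan(*wps,grasp=False):
    """wps: (xyz, psi, e, rows); xyz = TCP (or grasp point, 19 behind)"""
    s=bot.observe(); p0=np.array(s['position']); R0=Ro.from_euler('xyz',s['eef_rot'])
    print('t',s['clock'],'at',p0.round(1),'g',round(s['gripper_width'],3))
    a=p0; ra=R0; out=[]
    for x,psi,e,n in wps:
        R=Ro.from_matrix(Rt(psi,e)); x=np.array(x,float)+(19*R.as_matrix()[:,2] if grasp else 0)
        d=(ra.inv()*R).as_rotvec()
        print('  seg',np.linalg.norm(x-a).round(),'mm',np.degrees(np.linalg.norm(d)).round(1),'deg in',n)
        for i in range(1,n+1):
            t=i/n; q=ra*Ro.from_rotvec(d*t)
            out.append([R0.inv().apply(a+(x-a)*t-p0).round(0).astype(int).tolist(),(R0.inv()*q).as_rotvec().round(3).tolist()])
        a,ra=x,R
    print(len(out),str(out).replace(' ',''))
E
python3 - <<'E'
from plan import *
plan(([470,190,260],-0.14,-90,10))
E
```

```text
t 0.15 at [194.  487.6 230.7] g 1.002
  seg 407.0 mm 13.7 deg in 10
10 [[[-37,-17,-3],[-0.0,-0.0,-0.024]],[[-73,-35,-6],[-0.0,-0.0,-0.048]],[[-110,-52,-9],[-0.0,-0.0,-0.072]],[[-147,-70,-12],[-0.0,-0.0,-0.096]],[[-183,-87,-15],[-0.001,-0.0,-0.119]],[[-220,-105,-17],[-0.001,-0.0,-0.143]],[[-257,-122,-20],[-0.001,-0.0,-0.167]],[[-293,-140,-23],[-0.001,-0.0,-0.191]],[[-330,-157,-26],[-0.001,-0.0,-0.215]],[[-366,-174,-29],[-0.001,-0.0,-0.239]]]
```

arm_command(
  plan=[
    [[-37, -17, -3], [0, 0, -0.024]],
    [[-73, -35, -6], [0, 0, -0.048]],
    [[-110, -52, -9], [0, 0, -0.072]],
    [[-147, -70, -12], [0, 0, -0.096]],
    [[-183, -87, -15], [0, 0, -0.12]],
    [[-220, -105, -17], [0, 0, -0.143]],
    [[-257, -122, -20], [0, 0, -0.167]],
    [[-293, -140, -23], [0, 0, -0.19]],
    [[-330, -157, -26], [0, 0, -0.215]],
    [[-366, -174, -29], [0, 0, -0.24]],
  ],
)

```text
clock: 1.4
position: [470.5, 189.7, 260.1]
eef_rot: [-3.142, -0.0, 3.004]
force: [-0.0, 0.7, -0.7]
gripper_width: 1.0
```

```bash
cat > w.py <<'E'
from m import *
import sys
f=grab('wrist'); save(f,sys.argv[1]); P=cloud(f)
def vb(c,z=(31,41),r=75):
    Q=box(P,f,c,r,*z)[:,:2].astype(np.float32)
    if len(Q)>30: print('vblock',len(Q),cv2.minAreaRect(Q))
def face():
    q=P[(np.hypot(P[...,0]-571,P[...,1]-115)<75)&(P[...,2]>20)&(P[...,2]<104)]
    # near face: keep points on dominant plane
    best=0; rng=np.random.default_rng(0)
    for _ in range(300):
        a=q[rng.choice(len(q),3,False)]; n=np.cross(a[1]-a[0],a[2]-a[0]); n/=np.linalg.norm(n)+1e-9
        if abs(n[2])>.15: continue
        k=abs((q-a[0])@n)<1.5
        if k.sum()>best: best=k.sum(); g=q[k]
    m=g.mean(0); n=np.linalg.svd(g-m,full_matrices=False)[2][2]; n*=np.sign(n[0])
    psi=np.arctan2(n[1],n[0]); t=np.array([-np.sin(psi),np.cos(psi),0]); s=np.sort((g-m)@t); lo,hi=np.percentile(s,[.5,99.5])
    print('face n',n.round(3),'psi',psi,'width',hi-lo,'centre',(m+t*(hi+lo)/2).round(1),len(g))
E
python3 - <<'E'
import sys; sys.argv=['','w1.png']
from w import *
print(bot.observe()['clock'],bot.observe()['position'])
vb((489,286)); face()
Q=box(P,f,(489,286),60,-5,5); print('bench z',np.median(Q[:,2]))
E
```

```text
1.45 [472.86893682 186.61827761 260.11990374]
vblock 1665 ((490.48297119140625, 287.4648132324219), (48.57078552246094, 90.41636657714844), 71.5174331665039)
face n [0.994 0.109 0.007] psi 0.10951160590205637 width 96.85485052911015 centre [568.9 116.5  66. ] 3247
bench z -0.6547837098804621
```

View pics/w1.png

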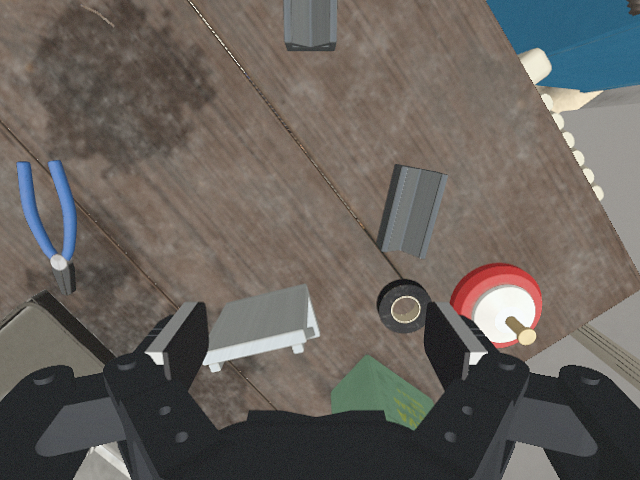

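Wrist view: the V-block chosen (farthest left, y≈287) is at px (413,210). The look-alike at (310,25) is at y≈210. Angle plate is at (262,325), tape (405,308), oiler (497,305). Next, over to the plate.

Run:
```python
from plan import *
plan(([425,-232,230],-0.155,-95,10))
```

```text
t 1.45 at [472.9 186.6 260.1] g 0.998
  seg 422.0 mm 5.1 deg in 10
10 [[[-1,-42,3],[-0.0,0.009,0.001]],[[-2,-84,6],[-0.0,0.018,0.003]],[[-3,-126,9],[-0.001,0.027,0.004]],[[-4,-168,12],[-0.001,0.035,0.006]],[[-6,-211,15],[-0.001,0.044,0.007]],[[-7,-253,19],[-0.001,0.053,0.009]],[[-8,-295,22],[-0.002,0.062,0.01]],[[-9,-337,25],[-0.002,0.071,0.012]],[[-10,-379,28],[-0.002,0.08,0.013]],[[-11,-421,31],[-0.002,0.088,0.015]]]
```

arm_command(
  plan=[
    [[-1, -47, 3], [0, 0.01, 0]],
    [[-2, -95, 7], [0, 0.02, 0]],
    [[-4, -142, 11], [0, 0.03, 0]],
    [[-5, -190, 14], [0, 0.04, 0]],
    [[-6, -237, 17], [0, 0.05, 0]],
    [[-8, -285, 21], [0, 0.06, 0.01]],
    [[-9, -340, 25], [0, 0.07, 0.01]],
    [[-10, -390, 29], [0, 0.08, 0.01]],
    [[-11, -421, 31], [0, 0.088, 0.015]],
    [[-11, -421, 31], [0, 0.088, 0.015]],
  ],
)

```text
clock: 2.7
position: [421.9, -229.0, 228.5]
eef_rot: [-3.142, -0.089, 2.985]
force: [0.6, 0.5, 0.5]
gripper_width: 1.001
```

```bash
cat > pl.py <<'E'
from m import *
def plate(f,c,r=80,zmin=22):
    P=cloud(f); m0=(np.hypot(P[...,0]-c[0],P[...,1]-c[1])<r)&(P[...,2]>zmin)
    q=P[m0]; col=f['frame'][m0].astype(int); q=q[(col.max(1)-col.min(1)<30)&(col.min(1)>120)]
    for _ in range(5):
        m=np.median(q,0) if _==0 else q.mean(0); vt=np.linalg.svd(q-m,full_matrices=False)[2]; nn=vt[2]*np.sign(vt[2][2]); q=q[abs((q-m)@nn)<(6 if _<2 else 2.5)]
    ex=np.array([-nn[0],-nn[1],0]);ex/=np.linalg.norm(ex);ey=np.cross([0,0,1],ex);ex=np.cross(ey,nn)
    r=cv2.minAreaRect(np.c_[(q-m)@ex,(q-m)@ey].astype(np.float32)); a=np.radians(r[2] if r[1][0]>r[1][1] else r[2]-90)
    X=np.cos(a)*ex+np.sin(a)*ey; c=m+r[0][0]*ex+r[0][1]*ey
    print('n',nn.round(3),'tilt',np.degrees(np.arccos(nn[2])).round(1),'rect',np.round(r[1],1),'x',X.round(3),'psi',np.arctan2(X[1],X[0]).round(3),'top',c.round(1),'mid',(c-6*nn).round(1),len(q))
E
python3 - <<'E'
from pl import *
s=bot.observe();print(s['position'],s['clock'])
f=grab('wrist'); save(f,'w2.png'); plate(f,(460,-237))
E
```

```text
[ 421.91073807 -228.98346415  228.45992107] 2.7
n [-0.497  0.089  0.863] tilt 30.3 rect [110.   12.2] x [0.855 0.224 0.469] psi 0.256 top [ 459.7 -235.9   59.7] mid [ 462.7 -236.4   54.6] 996
```

View pics/w2.png

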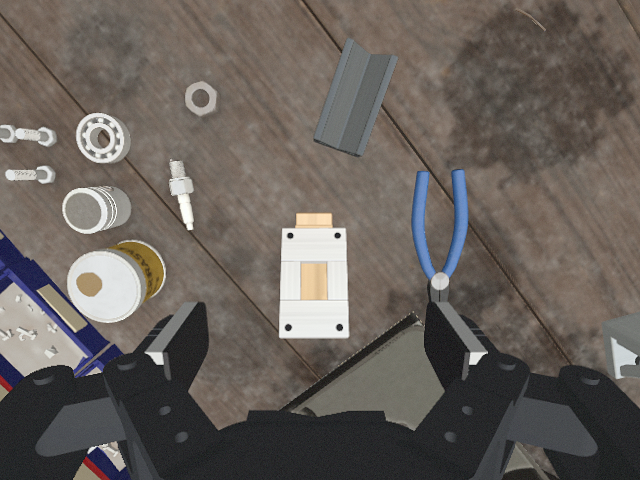

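Run:
```python
from pl import *
from plan import plan
f=grab('wrist')
g=f['frame'].astype(int); mk=((g.max(2)-g.min(2)<25)&(g.min(2)>150)).astype(np.uint8)
cs=cv2.findContours(mk,0,2)[0]
c=max([c for c in cs if cv2.pointPolygonTest(c,(314.,240.),False)>=0],key=cv2.contourArea)
q=cv2.approxPolyDP(c,8,True).reshape(-1,2); print(q.tolist())
top=62
for k,z in ((0,37),(1,87)):
    e=q[np.argsort(q[:,1])][:2] if k==0 else q[np.argsort(q[:,1])][-2:]
    W=onplane(f,e,z); print(W.round(1).tolist(),np.linalg.norm(W[0]-W[1]).round(1),W.mean(0).round(1))
    A=W.mean(0) if k==0 else A; B=W.mean(0)
print('psi',np.arctan2(*(B-A)[1::-1]),np.linalg.norm(B-A),'topcentre',(A+B)/2)
```

```text
[[281, 227], [277, 336], [347, 336], [344, 228]]
[[411.9, -258.7, 37.0], [422.0, -200.7, 37.0]] 58.8 [ 416.9 -229.7   37. ]
[[496.3, -272.3, 87.0], [505.5, -213.9, 87.0]] 59.2 [ 500.9 -243.1   87. ]
psi -0.15837749647328675 98.63762961015318 topcentre [ 458.90293705 -236.38937673   62.        ]
```

Run:
```python
from plan import *
psi=-0.158; g=np.array([468.7,-238,59.]); z=Rt(psi,-105)[:,2]
plan((g-90*z,psi,-105,4),(g,psi,-105,4),grasp=True)
```

```text
t 2.8 at [ 422.5 -227.2  229.1] g 1.001
  seg 121.0 mm 9.9 deg in 4
  seg 90.0 mm 0.0 deg in 4
8 [[[-19,-1,24],[-0.0,0.043,0.001]],[[-37,-2,48],[-0.0,0.087,0.002]],[[-56,-3,71],[-0.001,0.13,0.003]],[[-74,-4,95],[-0.001,0.173,0.004]],[[-71,-4,117],[-0.001,0.173,0.004]],[[-67,-4,140],[-0.001,0.173,0.004]],[[-63,-4,162],[-0.001,0.173,0.004]],[[-59,-4,184],[-0.001,0.173,0.004]]]
```

arm_command(
  plan=[
    [[-19, -1, 24], [0, 0.043, 0]],
    [[-37, -2, 48], [0, 0.087, 0]],
    [[-56, -3, 71], [0, 0.13, 0]],
    [[-74, -4, 95], [0, 0.173, 0]],
    [[-74, -4, 100], [0, 0.173, 0]],
    [[-71, -4, 117], [0, 0.173, 0]],
    [[-67, -4, 140], [0, 0.173, 0]],
    [[-63, -4, 162], [0, 0.173, 0]],
    [[-59, -4, 184], [0, 0.173, 0]],
    [[-59, -4, 184], [0, 0.173, 0]],
  ],
  fingers=100,
)

```text
clock: 4.05
position: [462.5, -237.5, 40.1]
eef_rot: [3.141, -0.263, 2.988]
force: [-0.0, -0.2, -0.2]
gripper_width: 1.002
```

Run:
```python
from pl import *
s=bot.observe();R=Ro.from_euler('xyz',s['eef_rot']).as_matrix(); print(s['position'],'grasp',s['position']-19*R[:,2],R[:,2],s['force'],s['clock'])
```

```text
[ 462.490601   -237.52999201   40.12682432] grasp [ 467.36601427 -238.2907311    58.47489293] [-0.2566007   0.0400389  -0.96568782] [-0.00432273 -0.17245145 -0.20459692] 4.05
```

Good. Close and hold, with moderate force.

arm_command(
  plan=[
    [[0, 0, 0], [0, 0, 0]],
    [[0, 0, 0], [0, 0, 0]],
    [[0, 0, 0], [0, 0, 0]],
    [[0, 0, 0], [0, 0, 0]],
    [[0, 0, 0], [0, 0, 0]],
    [[0, 0, 0], [0, 0, 0]],
    [[0, 0, 0], [0, 0, 0]],
    [[0, 0, 0], [0, 0, 0]],
    [[0, 0, 0], [0, 0, 0]],
    [[0, 0, 0], [0, 0, 0]],
  ],
  fingers=0,
  force=60,
)

```text
clock: 5.3
position: [464.7, -238.6, 42.7]
eef_rot: [-3.14, -0.259, 2.988]
force: [-2.3, 0.3, 6.6]
gripper_width: 0.692
```

Run:
```python
from plan import *
psi=-0.158; g=np.array([467.4,-238,58.5])
plan((g+[0,0,60],psi,-105,3),(g+[-60,60,150],0,-75,6),grasp=True)
```

```text
t 5.3 at [ 464.7 -238.6   42.7] g 0.692
  seg 57.0 mm 0.3 deg in 3
  seg 119.0 mm 31.3 deg in 6
9 [[[6,0,-18],[-0.001,0.001,0.001]],[[11,1,-37],[-0.002,0.002,0.003]],[[17,1,-55],[-0.002,0.003,0.004]],[[30,9,-67],[-0.002,-0.084,-0.023]],[[44,18,-79],[-0.002,-0.171,-0.049]],[[57,26,-91],[-0.002,-0.258,-0.076]],[[70,35,-103],[-0.002,-0.345,-0.102]],[[83,43,-115],[-0.002,-0.433,-0.129]],[[97,52,-127],[-0.002,-0.52,-0.155]]]
```

arm_command(
  plan=[
    [[3, 0, -9], [0, 0, 0]],
    [[8, 0, -25], [0, 0, 0]],
    [[13, 1, -42], [0, 0, 0]],
    [[18, 1, -58], [0, 0, 0]],
    [[30, 9, -67], [0, -0.084, -0.023]],
    [[44, 18, -79], [0, -0.171, -0.049]],
    [[57, 26, -91], [0, -0.258, -0.076]],
    [[70, 35, -103], [0, -0.345, -0.102]],
    [[83, 43, -115], [0, -0.433, -0.129]],
    [[97, 52, -127], [0, -0.52, -0.155]],
  ],
)

```text
clock: 6.55
position: [411.2, -177.0, 189.9]
eef_rot: [-3.14, 0.263, -3.14]
force: [0.5, -0.5, -2.3]
gripper_width: 0.693
```

Run:
```python
from pl import *
from plan import plan
s=bot.observe();R=Ro.from_euler('xyz',s['eef_rot']).as_matrix(); gp=s['position']-19*R[:,2]
f=grab('wrist'); save(f,'w3.png')
print(s['gripper_width'],s['force'],gp)
# plate plane in tool coordinates
P=cloud(f); g=f['frame'].astype(int); mk=(g.max(2)-g.min(2)<25)&(g.min(2)>110)
T=(P-s['position'])@R  # tool coords
mk&=(abs(T[...,1])<29)&(abs(T[...,0])<70)&(abs(T[...,2]+19)<60)
q=T[mk]; m=np.median(q,0)
for i in range(6):
    n=np.linalg.svd(q-m,full_matrices=False)[2][2]; n*=-np.sign(n[2]); q=q[abs((q-m)@n)<(8 if i<2 else 2.5)]; m=q.mean(0)
xa=np.cross([0,1,0],n); xa/=np.linalg.norm(xa); a=(q-m)@xa
print('n tool',n.round(3),'rel angle deg',np.degrees(np.arctan2(n[0],-n[2])).round(1),'m',m.round(1),'xa',xa.round(3),'along ext',np.percentile(a,[1,99]),'grasp along',((np.array([0,0,-19])-m)@xa),'normal dist',((np.array([0,0,-19])-m)@n),len(q))
plan(([535,105,200],0.12,-50,9),grasp=True)
```

```text
0.69345152343128 [ 0.49700104 -0.48511338 -2.27516226] [ 406.30178809 -177.01245308  208.28976624]
n tool [ 0.707  0.005 -0.708] rel angle deg 45.0 m [  9.8  -0.1 -15.4] xa [-0.708  0.    -0.707] along ext [-49.39518323  37.16355317] grasp along 9.478525609690408 normal dist -4.363418215201656 27358
t 6.6 at [ 410.7 -176.4  191.8] g 0.691
  seg 314.0 mm 25.6 deg in 9
9 [[[-15,31,5],[-0.006,-0.048,-0.012]],[[-29,63,9],[-0.013,-0.096,-0.023]],[[-44,94,14],[-0.019,-0.143,-0.035]],[[-58,126,19],[-0.026,-0.191,-0.046]],[[-73,157,23],[-0.032,-0.239,-0.058]],[[-87,188,28],[-0.038,-0.287,-0.069]],[[-102,220,32],[-0.045,-0.334,-0.081]],[[-116,251,37],[-0.051,-0.382,-0.092]],[[-131,283,42],[-0.058,-0.43,-0.104]]]
```

View pics/w3.png

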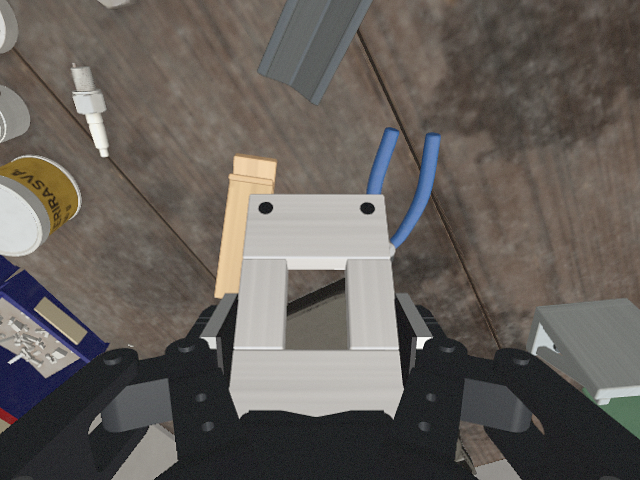

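Plate firmly held, 45.0° to the tool, with the grasp point 9.5 mm above plate middle. Next, refine the angle-plate face from the stored views.

```bash
sed -i "s/^f=grab('wrist'); save(f,sys.argv\[1\]); P=cloud(f)/P=f=None/" w.py
python3 - <<'E'
import w,pickle
from h import *
for n in('scene','side'):
    w.f=pickle.load(open(n+'0.pkl','rb')); w.P=cloud(w.f); w.face()
    q=w.P[(np.hypot(w.P[...,0]-571,w.P[...,1]-115)<75)&(w.P[...,2]>105)&(w.P[...,2]<115)]
    # front rim: wall-top left/right ends
    t=np.array([-np.sin(.12),np.cos(.12)]); s=q[:,:2]@t; m=q[:,:2].mean(0); print(np.percentile(s-m@t,[1,99]),m,'top line',np.arctan2(*np.linalg.svd(q[:,:2]-m,full_matrices=False)[2][0]))
E
python3 - <<'E'
from plan import *
plan(([526,111,190],0.13,-50,9),grasp=True)
E
```

```text
face n [ 0.993  0.117 -0.009] psi 0.11742457851675374 width 99.74208385863218 centre [569.3 114.4  63.7] 800
[-47.82689008  51.95104638] [575.37775632 112.54701266] top line 3.0187336061064456
face n [ 0.992  0.125 -0.004] psi 0.12522371978961763 width 98.05326668092509 centre [569.2 114.3  62.9] 472
[-48.05310018  49.08942407] [575.73446139 114.96045468] top line 3.027478201854589
t 6.6 at [ 410.7 -176.4  191.8] g 0.691
  seg 316.0 mm 25.7 deg in 9
9 [[[-13,32,5],[-0.007,-0.048,-0.013]],[[-27,64,11],[-0.014,-0.095,-0.025]],[[-40,96,16],[-0.021,-0.143,-0.038]],[[-53,128,22],[-0.028,-0.191,-0.05]],[[-66,160,27],[-0.035,-0.239,-0.063]],[[-80,193,33],[-0.042,-0.286,-0.075]],[[-93,225,38],[-0.049,-0.334,-0.088]],[[-106,257,43],[-0.055,-0.382,-0.1]],[[-119,289,49],[-0.062,-0.43,-0.113]]]
```

arm_command(
  plan=[
    [[-13, 32, 5], [-0.007, -0.048, -0.013]],
    [[-27, 64, 11], [-0.014, -0.095, -0.025]],
    [[-40, 96, 16], [-0.021, -0.143, -0.038]],
    [[-53, 128, 22], [-0.028, -0.19, -0.05]],
    [[-66, 160, 27], [-0.035, -0.239, -0.063]],
    [[-80, 193, 33], [-0.042, -0.286, -0.075]],
    [[-93, 225, 38], [-0.049, -0.334, -0.088]],
    [[-106, 257, 43], [-0.055, -0.382, -0.1]],
    [[-119, 289, 49], [-0.062, -0.43, -0.113]],
    [[-119, 289, 49], [-0.062, -0.43, -0.113]],
  ],
)

```text
clock: 7.85
position: [538.8, 113.2, 170.6]
eef_rot: [3.138, 0.688, -3.013]
force: [-0.2, -0.1, -2.8]
gripper_width: 0.687
```

Run:
```python
from plan import *
bot.grab_frame('wrist');bot.grab_frame('wrist')
plan(([524.6,109.5,140],0.118,-45,3),([524.6,109.5,64],0.118,-45,5),grasp=True)
```

```text
t 7.95 at [539.2 111.5 171.5] g 0.694
  seg 45.0 mm 5.6 deg in 3
  seg 76.0 mm 0.0 deg in 5
8 [[[10,0,11],[0.003,-0.032,0.002]],[[20,0,23],[0.006,-0.064,0.004]],[[30,0,34],[0.008,-0.096,0.006]],[[39,0,46],[0.008,-0.096,0.006]],[[49,0,57],[0.008,-0.096,0.006]],[[59,0,69],[0.008,-0.096,0.006]],[[68,-1,81],[0.008,-0.096,0.006]],[[78,-1,93],[0.008,-0.096,0.006]]]
```

arm_command(
  plan=[
    [[10, 0, 11], [0.003, -0.032, 0]],
    [[20, 0, 23], [0.006, -0.064, 0]],
    [[30, 0, 34], [0.008, -0.096, 0]],
    [[39, 0, 46], [0.008, -0.096, 0.006]],
    [[49, 0, 57], [0.008, -0.096, 0.006]],
    [[59, 0, 69], [0.008, -0.096, 0.006]],
    [[68, -1, 81], [0.008, -0.096, 0.006]],
    [[78, -1, 93], [0.008, -0.096, 0.006]],
    [[78, -1, 93], [0.008, -0.096, 0.006]],
    [[78, -1, 93], [0.008, -0.096, 0.006]],
  ],
)

```text
clock: 9.2
position: [539.3, 110.2, 51.3]
eef_rot: [3.14, 0.788, -3.026]
force: [0.7, 0.4, -2.3]
gripper_width: 0.688
```

```bash
cat > tl.py <<'E'
from h import *
def held(zmin=4,show=None):
    s=bot.observe();R=Ro.from_euler('xyz',s['eef_rot']).as_matrix(); gp=s['position']-19*R[:,2]
    f=grab('wrist'); 
    if show: save(f,show)
    P=cloud(f); g=f['frame'].astype(int); mk=(g.max(2)-g.min(2)<25)&(g.min(2)>100)
    D=P-gp; o=R[:,1]; t=np.cross(o,[0,0,1])
    mk&=(abs(D@o)<27)&(abs(D@t)<20)&(P[...,2]>zmin)&(P[...,2]<115)
    q=P[mk]; m=np.median(q,0)
    for i in range(6):
        n=np.linalg.svd(q-m,full_matrices=False)[2][2]; n*=-np.sign(n[0]); q=q[abs((q-m)@n)<(8 if i<2 else 2)]; m=q.mean(0)
    print('t',s['clock'],'grasp',gp.round(1),'R z',R[:,2].round(3),'force',s['force'].round(1),'g',s['gripper_width'])
    print('plate n',n.round(4),'lean deg',np.degrees(np.arcsin(n[2])).round(2),'psi',np.arctan2(-n[1],-n[0]).round(3),'m',m.round(1),'z ext',np.percentile(q[:,2],[.5,99.5]).round(1),len(q))
E
python3 -c "
from tl import *
held()"
```

```text
t 9.2 grasp [525.9 108.7  64.7] R z [ 0.704  0.083 -0.705] force [ 0.7  0.4 -2.3] g 0.6881751205182337
plate n [-0.9938 -0.1115 -0.0011] lean deg -0.06 psi 0.112 m [521.2 108.1  55.2] z ext [ 5.  92.8] 25193
```

arm_command(
  plan=[
    [[0.7, 0, 0.7], [0, 0, 0]],
    [[1.4, 0, 1.4], [0, 0, 0]],
    [[2.1, 0, 2.1], [0, 0, 0]],
    [[2.8, 0, 2.8], [0, 0, 0]],
    [[3.2, 0, 3.2], [0, 0, 0]],
    [[3.5, 0, 3.5], [0, 0, 0]],
    [[3.8, 0, 3.8], [0, 0, 0]],
    [[3.8, 0, 3.8], [0, 0, 0]],
    [[3.8, 0, 3.8], [0, 0, 0]],
    [[3.8, 0, 3.8], [0, 0, 0]],
  ],
)

```text
clock: 10.5
position: [539.9, 111.0, 46.9]
eef_rot: [3.14, 0.791, -3.025]
force: [-7.2, -0.4, 7.3]
gripper_width: 0.691
```

```bash
python3 -c "
from tl import *
held(-3)"
```

```text
t 10.5 grasp [526.5 109.4  60.2] R z [ 0.706  0.084 -0.703] force [-7.2 -0.4  7.3] g 0.6909828057528884
plate n [-0.9936 -0.1125  0.0042] lean deg 0.24 psi 0.113 m [521.8 108.8  50.5] z ext [ 0.  88.3] 25382
```

arm_command(
  plan=[
    [[-0.2, 0, -0.2], [0, 0, 0]],
    [[-0.2, 0, -0.2], [0, 0, 0]],
    [[-0.2, 0, -0.2], [0, 0, 0]],
    [[-0.2, 0, -0.2], [0, 0, 0]],
    [[-0.2, 0, -0.2], [0, 0, 0]],
    [[-0.2, 0, -0.2], [0, 0, 0]],
    [[-0.2, 0, -0.2], [0, 0, 0]],
    [[-0.2, 0, -0.2], [0, 0, 0]],
    [[-0.2, 0, -0.2], [0, 0, 0]],
    [[-0.2, 0, -0.2], [0, 0, 0]],
  ],
  fingers=95,
)

```text
clock: 11.8
position: [538.7, 110.7, 45.1]
eef_rot: [3.14, 0.787, -3.025]
force: [-0.1, 0.6, 0.2]
gripper_width: 0.952
```

```bash
python3 -c "
from tl import *
held(-3,'w4.png')"
```

```text
t 11.8 grasp [525.3 109.1  58.5] R z [ 0.703  0.084 -0.706] force [-0.1  0.6  0.2] g 0.9521781492098742
plate n [-0.9931 -0.1172 -0.0054] lean deg -0.31 psi 0.117 m [521.3 108.6  49.7] z ext [-0.  87.7] 24772
```

View pics/w4.png

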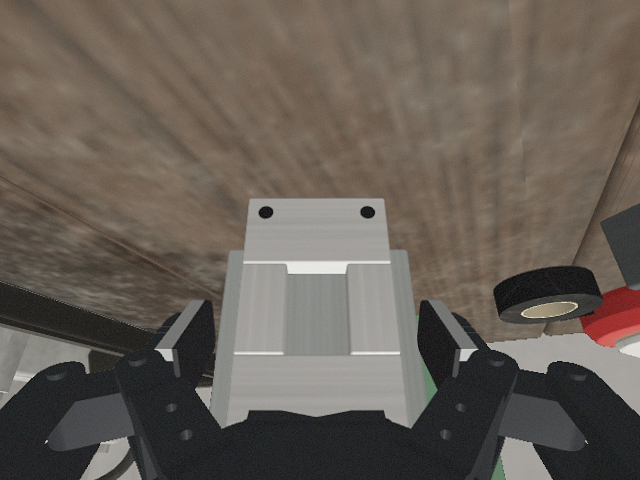

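Plate stands alone: lean 0.3° (within measurement noise), centred before the wall (wall px 230–412, plate 247–387). Retract, then go to the V-block.

Run:
```python
from plan import *
s=bot.observe();z=Rt(.118,-45)[:,2]; g=np.array([525.3,109.1,58.5])
plan((g-120*z,.118,-45,4),(np.array([468.8,293,130]),-.323,-90,6),grasp=True)
```

```text
t 11.85 at [538.7 110.7  45.1] g 0.948
  seg 120.0 mm 0.1 deg in 4
  seg 194.0 mm 51.3 deg in 6
10 [[[0,0,-30],[0.0,0.0,-0.0]],[[0,0,-60],[0.0,0.001,-0.001]],[[0,0,-90],[0.0,0.001,-0.001]],[[0,0,-120],[0.0,0.001,-0.001]],[[-2,32,-113],[0.029,0.13,0.069]],[[-4,63,-107],[0.058,0.259,0.138]],[[-6,95,-100],[0.087,0.387,0.208]],[[-8,126,-94],[0.116,0.516,0.278]],[[-11,158,-87],[0.145,0.645,0.347]],[[-13,189,-80],[0.174,0.773,0.417]]]
```

arm_command(
  plan=[
    [[0, 0, -20], [0, 0, 0]],
    [[0, 0, -55], [0, 0, 0]],
    [[0, 0, -90], [0, 0, 0]],
    [[0, 0, -120], [0, 0, 0]],
    [[-2, 32, -113], [0.029, 0.13, 0.069]],
    [[-4, 63, -107], [0.058, 0.259, 0.138]],
    [[-6, 95, -100], [0.087, 0.387, 0.208]],
    [[-8, 126, -94], [0.116, 0.516, 0.278]],
    [[-11, 158, -87], [0.145, 0.645, 0.347]],
    [[-13, 189, -80], [0.174, 0.773, 0.417]],
  ],
  fingers=100,
)

```text
clock: 13.1
position: [469.6, 294.3, 111.2]
eef_rot: [-3.141, -0.003, 2.817]
force: [0.1, 0.2, 0.8]
gripper_width: 0.998
```

Run:
```python
import w
from plan import *
bot.grab_frame('wrist');bot.grab_frame('wrist')
w.f=grab('wrist'); save(w.f,'w5.png'); w.P=cloud(w.f); w.vb((490,287))
f=grab('side'); save(f,'s5.png'); P=cloud(f)
q=P[(np.hypot(P[...,0]-524.6,P[...,1]-109)<32)&(P[...,2]>94)&(P[...,2]<105)]; print('plate top',q.mean(0),len(q),q[:,2].max())
plan((np.array([470.8,293,60]),-.323,-90,3),(np.array([470.8,293,24]),-.323,-90,3),grasp=True)
```

```text
vblock 3914 ((489.83770751953125, 287.6616516113281), (48.223148345947266, 89.6594467163086), 71.42924499511719)
plate top [526.23952178 108.83276976  99.76384784] 140 104.69623925823521
t 13.3 at [469.5 292.7 109.9] g 1.001
  seg 69.0 mm 0.1 deg in 3
  seg 36.0 mm 0.0 deg in 3
6 [[[0,0,23],[-0.0,0.0,0.0]],[[-1,1,46],[-0.001,0.0,0.001]],[[-1,1,69],[-0.001,0.0,0.001]],[[-1,1,81],[-0.001,0.0,0.001]],[[-1,1,93],[-0.001,0.0,0.001]],[[-1,1,105],[-0.001,0.0,0.001]]]
```

View pics/w5.png

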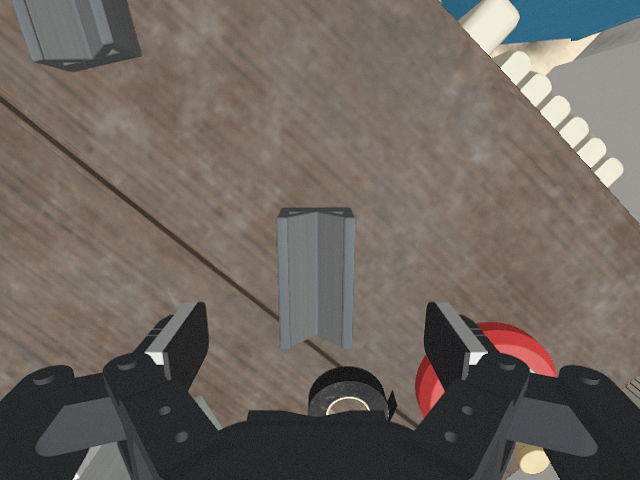

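The V-block (px 316,278) is aligned and centred between the jaws. The plate still stands.

arm_command(
  plan=[
    [[0, 0, 23], [0, 0, 0]],
    [[-1, 1, 46], [0, 0, 0]],
    [[-1, 1, 69], [0, 0, 0]],
    [[-1, 1, 81], [0, 0, 0]],
    [[-1, 1, 93], [0, 0, 0]],
    [[-1, 1, 100], [0, 0, 0]],
    [[-1, 1, 104], [0, 0, 0]],
    [[-1, 1, 104], [0, 0, 0]],
    [[-1, 1, 104], [0, 0, 0]],
    [[-1, 1, 104], [0, 0, 0]],
  ],
)

```text
clock: 14.55
position: [470.9, 293.5, 7.4]
eef_rot: [3.141, 0.001, 2.819]
force: [0.4, -0.4, -0.8]
gripper_width: 0.999
```

arm_command(
  plan=[
    [[0, 0, 0], [0, 0, 0]],
    [[0, 0, 0], [0, 0, 0]],
    [[0, 0, 0], [0, 0, 0]],
    [[0, 0, 0], [0, 0, 0]],
    [[0, 0, 0], [0, 0, 0]],
    [[0, 0, 0], [0, 0, 0]],
    [[0, 0, 0], [0, 0, 0]],
    [[0, 0, 0], [0, 0, 0]],
    [[0, 0, 0], [0, 0, 0]],
    [[0, 0, 0], [0, 0, 0]],
  ],
  fingers=0,
  force=90,
)

```text
clock: 15.8
position: [471.0, 293.9, 7.5]
eef_rot: [3.14, 0.001, 2.819]
force: [0.8, 3.8, 5.2]
gripper_width: 0.541
```

Run:
```python
from plan import *
s=bot.observe(); p=s['position']; print(s['force'],s['eef_rot'])
u=np.array([np.cos(.118),np.sin(.118)]); F=np.array([569.3,114.6])
def tcp(d): return (F+d*u-20*u)  # grip axis 20 behind middle
st=tcp(-118); print('stage',st,'end',tcp(-57))
plan((p+[0,0,20],-.323,-90,2),([400,200,p[2]+20],-.1,-90,5),([*st,p[2]+20],.118,-90,3))
```

```text
[0.7947454  3.78274131 5.16063682] [3.14018010e+00 9.65167935e-04 2.81875887e+00]
stage [432.25964172  98.35376344] end [492.83545226 105.5350709 ]
t 15.8 at [471.  293.9   7.5] g 0.541
  seg 20.0 mm 0.1 deg in 2
  seg 118.0 mm 12.8 deg in 5
  seg 107.0 mm 12.5 deg in 3
10 [[[0,0,-10],[0.001,0.0,0.0]],[[0,0,-20],[0.001,0.001,0.0]],[[7,-22,-20],[0.001,0.001,-0.044]],[[15,-45,-20],[0.001,0.001,-0.089]],[[23,-67,-20],[0.001,0.001,-0.134]],[[30,-89,-20],[0.001,0.001,-0.178]],[[38,-112,-20],[0.001,0.001,-0.223]],[[17,-140,-20],[0.001,0.001,-0.295]],[[-4,-169,-20],[0.001,0.001,-0.368]],[[-25,-198,-20],[0.001,0.001,-0.441]]]
```

arm_command(
  plan=[
    [[0, 0, -10], [0, 0, 0]],
    [[0, 0, -20], [0, 0, 0]],
    [[7, -22, -20], [0, 0, -0.044]],
    [[15, -45, -20], [0, 0, -0.089]],
    [[23, -67, -20], [0, 0, -0.134]],
    [[30, -89, -20], [0, 0, -0.178]],
    [[38, -112, -20], [0, 0, -0.223]],
    [[17, -140, -20], [0, 0, -0.295]],
    [[-4, -169, -20], [0, 0, -0.368]],
    [[-25, -198, -20], [0, 0, -0.441]],
  ],
)

```text
clock: 17.05
position: [431.1, 96.3, 26.8]
eef_rot: [-3.141, -0.001, -3.021]
force: [0.9, 0.4, -7.9]
gripper_width: 0.546
```

Run:
```python
from plan import *
import w
bot.grab_frame('wrist');bot.grab_frame('wrist')
f=grab('wrist'); save(f,'w6.png'); P=cloud(f)
s=bot.observe(); R=Ro.from_euler('xyz',s['eef_rot']).as_matrix(); print(s['position'],s['force'],s['gripper_width'])
T=(P-s['position'])@R
# block top in tool frame: rear part visible; groove plane
q=T[(abs(T[...,1])<23.5)&(T[...,0]<60)&(T[...,0]>-80)&(P[...,2]>45)&(P[...,2]<70)]
print('block x ext tool',np.percentile(q[:,0],[.5,99.5]),'z world of rims:')
rim=P[(abs(abs(T[...,1])-21)<2)&(T[...,0]<22)&(T[...,0]>-5)&(P[...,2]>40)&(P[...,2]<75)]; print(len(rim), rim.mean(0) if len(rim) else '')
for a,b in((-60,-45),(-45,-30),(-30,-15),(-15,0),(0,10),(10,22)):
    k=(abs(abs(T[...,1])-21)<2)&(T[...,0]<b)&(T[...,0]>a)&(P[...,2]>35)&(P[...,2]<75); print(a,b,k.sum(),np.median(P[k][:,2]) if k.sum() else '')
plan(([*s['position'][:2],9],.118,-90,5))
```

```text
[431.27736997  96.22793332  26.74524206] [-0.31217423  0.3844649  -7.09717369] 0.543343754487202
block x ext tool [-34.37130088  24.60995138] z world of rims:
1947 [423.18913009  98.91377942  56.33528761]
-60 -45 0 
-45 -30 2 52.74405059062196
-30 -15 644 54.497016720330954
-15 0 1019 54.78578787092165
0 10 802 54.92960111006283
10 22 765 54.669187704745354
t 17.2 at [431.3  96.2  26.7] g 0.543
  seg 18.0 mm 0.2 deg in 5
5 [[[0,0,4],[-0.0,-0.0,-0.001]],[[0,0,7],[-0.0,-0.0,-0.001]],[[0,0,11],[-0.0,-0.001,-0.002]],[[0,0,14],[-0.0,-0.001,-0.002]],[[0,0,18],[-0.0,-0.001,-0.003]]]
```

View pics/w6.png

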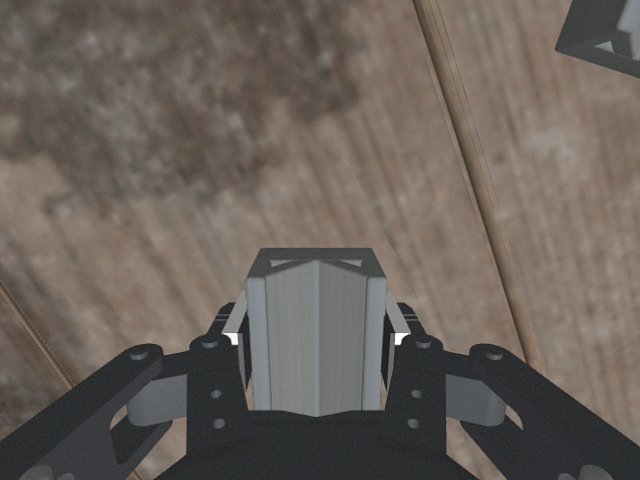

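V-block held level (rims 54.5–54.9 mm along its length), rear end 24.6 mm behind the grip axis. Lower, correct 2 mm sideways, and advance.

arm_command(
  plan=[
    [[0, 1, 4], [0, 0, 0]],
    [[0, 2, 8], [0, 0, 0]],
    [[0, 2, 12], [0, 0, 0]],
    [[0, 2, 15], [0, 0, 0]],
    [[0, 2, 17], [0, 0, 0]],
    [[0, 2, 18], [0, 0, 0]],
    [[0, 2, 18.6], [0, 0, 0]],
    [[0, 2, 18.8], [0, 0, 0]],
    [[-6, 2, 18.8], [0, 0, 0]],
    [[-12, 2, 18.8], [0, 0, 0]],
  ],
)

```text
clock: 18.45
position: [443.9, 101.2, 8.4]
eef_rot: [3.142, 0.001, -3.024]
force: [0.4, 0.1, -8.3]
gripper_width: 0.546
```

arm_command(
  plan=[
    [[-4, 0, 0], [0, 0, 0]],
    [[-8, 0, 0], [0, 0, 0]],
    [[-12, 0, 0], [0, 0, 0]],
    [[-16, 0, 0], [0, 0, 0]],
    [[-20, 0, 0], [0, 0, 0]],
    [[-24, 0, 0], [0, 0, 0]],
    [[-28, 0, 0], [0, 0, 0]],
    [[-32, 0, 0], [0, 0, 0]],
    [[-34, 0, 0], [0, 0, 0]],
    [[-34, 0, 0], [0, 0, 0]],
  ],
)

```text
clock: 19.7
position: [477.4, 105.1, 8.2]
eef_rot: [3.142, 0.001, -3.024]
force: [-0.3, -0.1, -8.5]
gripper_width: 0.543
```

```bash
cat > chk.py <<'E'
from plan import *
import sys
s=bot.observe(); u=np.array([np.cos(.118),np.sin(.118)]); t=np.array([-u[1],u[0]]); F=np.array([569.3,114.6])
d=s['position'][:2]-F; print('tcp',s['position'],'block mid d',d@u+20.2,'lat',d@t,'yaw',s['eef_rot'][2]+np.pi,'F',s['force'].round(1))
for n in('side','scene'):
    f=grab(n); save(f,n+sys.argv[1]+'.png'); P=cloud(f)
    q=P[np.isfinite(P[...,0])]; D=q[:,:2]-F; a=D@u; b=D@t
    k=(abs(b)<29)&(a>-80)&(a<2)&(q[:,2]>40)&(q[:,2]<103)
    k2=(abs(b)<34)&(a>-80)&(a<-.5)&(q[:,2]>96)&(q[:,2]<103)
    if k2.sum(): print(n,'plate top rim along',np.percentile(a[k2],[2,50,98]).round(1),'lat',np.percentile(b[k2],[2,98]).round(1),k2.sum())
    c=q[k&(a<-5)]; 
    if len(c)>50:
        m=c.mean(0); nn=np.linalg.svd(c-m,full_matrices=False)[2][2]; nn*=np.sign(nn[0]); print('  face fit n',nn.round(3),'psi',np.arctan2(nn[1],nn[0]).round(3),'along',((m[:2]-F)@u).round(1),len(c))
    k3=(abs(b)<30)&(a>-130)&(a<-11)&(q[:,2]>31)&(q[:,2]<40)
    if k3.sum()>50: print('  block top',cv2.minAreaRect(np.c_[a[k3],b[k3]].astype(np.float32)))
E
python3 chk.py 7
```

```text
tcp [477.36843687 105.1402508    8.2162718 ] block mid d -72.20593964625652 lat 1.4288007487199965 yaw 0.11798515107276453 F [-0.3 -0.1 -8.5]
side plate top rim along [-28.1 -21.5  -1.1] lat [-30.2  -0.5] 65
  face fit n [ 0.989  0.136 -0.06 ] psi 0.137 along -24.5 174
  block top ((-68.51370239257812, -3.7407913208007812), (58.25365447998047, 104.40068054199219), 83.95414733886719)
scene plate top rim along [-28.3 -20.8  -0.6] lat [-30.5  23.7] 97
  face fit n [ 0.99   0.122 -0.07 ] psi 0.122 along -26.3 328
  block top ((-67.66035461425781, -0.2668285369873047), (101.81846618652344, 58.85813522338867), 0.18467511236667633)
```

arm_command(
  plan=[
    [[-3, 0, 0], [0, 0, 0]],
    [[-6, 0, 0], [0, 0, 0]],
    [[-9, 0, 0], [0, 0, 0]],
    [[-11, 0, 0], [0, 0, 0]],
    [[-12, 0, 0], [0, 0, 0]],
    [[-13, 0, 0], [0, 0, 0]],
    [[-13.5, 0, 0], [0, 0, 0]],
    [[-14, 0, 0], [0, 0, 0]],
    [[-14, 0, 0], [0, 0, 0]],
    [[-14, 0, 0], [0, 0, 0]],
  ],
)

```text
clock: 21.05
position: [491.0, 106.8, 8.2]
eef_rot: [3.142, 0.001, -3.024]
force: [-2.8, -0.4, -6.3]
gripper_width: 0.545
```

arm_command(
  plan=[
    [[-0.3, 0, 0], [0, 0, 0]],
    [[-0.6, 0, 0], [0, 0, 0]],
    [[-0.9, 0, 0], [0, 0, 0]],
    [[-1.2, 0, 0], [0, 0, 0]],
    [[-1.5, 0, 0], [0, 0, 0]],
    [[-1.8, 0, 0], [0, 0, 0]],
    [[-2, 0, 0], [0, 0, 0]],
    [[-2, 0, 0], [0, 0, 0]],
    [[-2, 0, 0], [0, 0, 0]],
    [[-2, 0, 0], [0, 0, 0]],
  ],
)

```text
clock: 22.3
position: [492.1, 106.9, 8.1]
eef_rot: [-3.142, -0.002, -3.024]
force: [-9.1, -1.1, -3.2]
gripper_width: 0.541
```

arm_command(
  plan=[
    [[-0.5, 0, 0.2], [0, 0, 0]],
    [[-0.5, 0, 0.4], [0, 0, 0]],
    [[-0.5, 0, 0.6], [0, 0, 0]],
    [[-1, 0, 0.6], [0, 0, 0]],
    [[-1, 0, 0.6], [0, 0, 0]],
    [[-1, 0, 0.6], [0, 0, 0]],
    [[-1, 0, 0.6], [0, 0, 0]],
    [[-1, 0, 0.6], [0, 0, 0]],
    [[-1, 0, 0.6], [0, 0, 0]],
    [[-1, 0, 0.6], [0, 0, 0]],
  ],
)

```text
clock: 23.55
position: [492.1, 107.0, 7.6]
eef_rot: [-3.142, -0.004, -3.024]
force: [-16.4, -2.1, 3.2]
gripper_width: 0.547
```

```bash
python3 chk.py 8
```

```text
tcp [492.09017776 106.95600706   7.56578432] block mid d -57.37281028697724 lat 1.4987935191319859 yaw 0.11797621117071744 F [-16.4  -2.1   3.2]
side plate top rim along [-14.5  -8.2  -1.1] lat [-31.    0.9] 55
  face fit n [0.003 0.987 0.161] psi 1.567 along -23.6 179
  block top ((-57.104217529296875, 0.05473136901855469), (58.88925552368164, 92.24132537841797), 89.51544952392578)
scene plate top rim along [-38.   -7.5  -0.9] lat [-29.5  19.8] 80
  face fit n [ 0.311  0.253 -0.916] psi 0.682 along -26.5 374
  block top ((-56.598236083984375, -1.1040668487548828), (58.742103576660156, 91.60781860351562), 88.66614532470703)
```

arm_command(
  plan=[
    [[0, 0, 0], [0, 0, 0]],
    [[0, 0, 0], [0, 0, 0]],
    [[0, 0, 0], [0, 0, 0]],
    [[0, 0, 0], [0, 0, 0]],
    [[0, 0, 0], [0, 0, 0]],
    [[0, 0, 0], [0, 0, 0]],
    [[0, 0, 0], [0, 0, 0]],
    [[0, 0, 0], [0, 0, 0]],
    [[0, 0, 0], [0, 0, 0]],
    [[0, 0, 0], [0, 0, 0]],
  ],
  fingers=95,
)

```text
clock: 24.9
position: [493.9, 107.1, 7.6]
eef_rot: [3.142, 0.0, -3.024]
force: [-0.4, 0.1, -0.7]
gripper_width: 0.948
```

arm_command(
  plan=[
    [[0, 0, -8], [0, 0, 0]],
    [[0, 0, -18], [0, 0, 0]],
    [[0, 0, -32], [0, 0, 0]],
    [[0, 0, -50], [0, 0, 0]],
    [[15, 0, -75], [0, 0, 0]],
    [[35, 0, -100], [0, 0, 0]],
    [[55, 0, -125], [0, 0, 0]],
    [[75, 0, -150], [0, 0, 0]],
    [[75, 0, -150], [0, 0, 0]],
    [[75, 0, -150], [0, 0, 0]],
  ],
)

```text
clock: 26.15
position: [419.5, 98.3, 157.4]
eef_rot: [3.142, 0.001, -3.024]
force: [-0.2, -0.4, -0.3]
gripper_width: 0.949
```

```bash
python3 chk.py 9
python3 - <<'E'
from h import *
u=np.array([np.cos(.118),np.sin(.118)]); t=np.array([-u[1],u[0]]); F=np.array([569.3,114.6])
f=grab('wrist'); save(f,'w9.png'); P=cloud(f); q=P[np.isfinite(P[...,0])]; D=q[:,:2]-F; a=D@u; b=D@t
k=(a>-130)&(a<-14)&(abs(b)<35)&(q[:,2]>32)&(q[:,2]<40); r=cv2.minAreaRect(np.c_[a[k],b[k]].astype(np.float32)); print('block',r,np.percentile(q[k][:,2],[5,50,95]))
k=(a>-22)&(a<-6)&(abs(b)<28)&(q[:,2]>45)&(q[:,2]<97); c=q[k]; m=c.mean(0)
for i in range(4):
    n=np.linalg.svd(c-m,full_matrices=False)[2][2]; n*=np.sign(n[0]); c=c[abs((c-m)@n)<2.5]; m=c.mean(0)
print('plate face n',n.round(3),'psi',np.arctan2(n[1],n[0]),'lean deg',np.degrees(np.arcsin(n[2])),'along',(m[:2]-F)@u,len(c))
k=(a>-22)&(a<-1)&(abs(b)<60)&(q[:,2]>97)&(q[:,2]<103); print('rim',np.percentile(a[k],[2,98]),np.percentile(b[k],[2,98]))
for nm,c0,z in(('oil',(603,357),40),('tape',(598,268),15)):
    pass
E
```

```text
tcp [419.51960419  98.28753616 157.40603572] block mid d -130.45924095112193 lat 1.4340714005404642 yaw 0.11799326683757405 F [-0.2 -0.4 -0.3]
side plate top rim along [-13.7  -6.6  -0.7] lat [-29.9  27.6] 104
  face fit n [ 0.994  0.091 -0.054] psi 0.092 along -11.3 268
  block top ((-56.3653564453125, -1.1922492980957031), (55.40236282348633, 90.2468032836914), 89.78363800048828)
scene plate top rim along [-14.6  -6.5  -0.9] lat [-30.9  28.6] 109
  face fit n [ 0.992  0.126 -0.011] psi 0.127 along -11.3 427
  block top ((-56.87227249145508, 2.0827713012695312), (57.02845001220703, 92.65624237060547), 88.31561279296875)
block ((-58.152008056640625, 1.441080093383789), (48.286827087402344, 88.24796295166016), 89.92536163330078) [32.41130097 35.07377014 36.22703275]
plate face n [0.993 0.119 0.006] psi 0.11897823457725762 lean deg 0.33175131876574043 along -12.080182148267097 458Traceback (most recent call last):
  File "<stdin>", line 9, in <module>
    return _quantile_unchecked(
        a, q, axis, out, overwrite_input, method, keepdims, weights)
    return _ureduce(a,
                    func=_quantile_ureduce_func,
    ...<5 lines>...
                    overwrite_input=overwrite_input,
                    method=method)
    r = func(a, **kwargs)
    result = _quantile(arr,
                       quantiles=q,
    ...<2 lines>...
                       out=out,
                       weights=wgt)
    slices_having_nans = np.isnan(arr[-1, ...])
                                  ~~~^^^^^^^^^
IndexError: index -1 is out of bounds for axis 0 with size 0
```

View pics/w9.png

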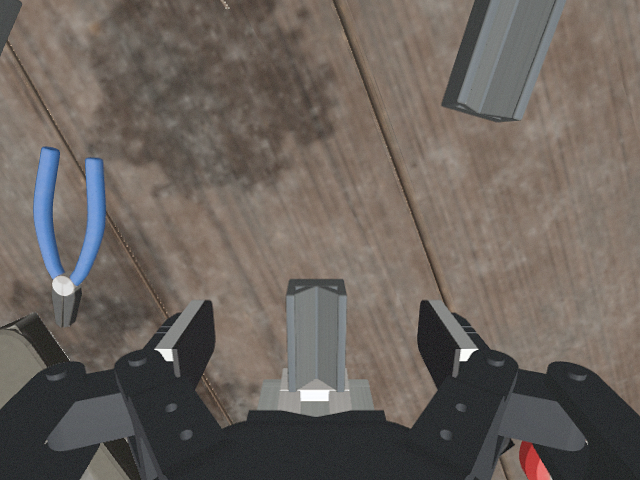

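View pics/scene9.png

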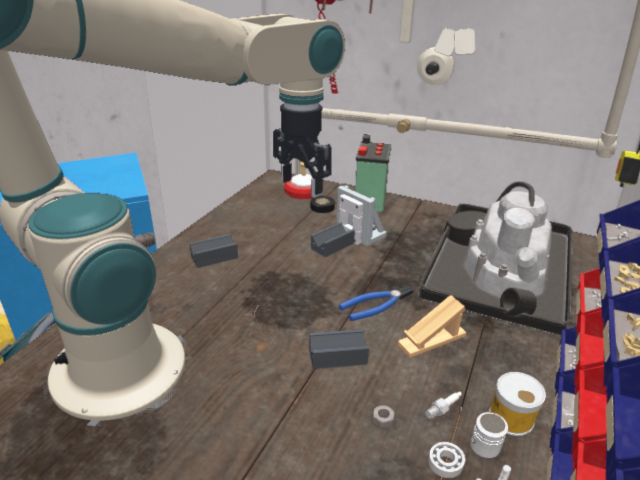

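The plate is trapped upright between wall and V-block (scene px ~350,215). The pliers (375,302), tape (322,204) and oiler (303,187) are where they started, and the gripper is clear. Handing in.

```bash
python3 -c "
from station import bot
print(bot.close_job())"
```

```text
the job is handed in; nothing more can be done
None
```

The job is done and handed in at about 26 s of the 64 s allowed; no verdict was reported.

**What I did:**
- I took the plate off the rest by its 60 mm sides, turned it upright and stood it alone about 45 mm before the angle plate. It stood free there for well over 0.3 s.
- I picked the V-block farthest to the left (y ≈ 287 mm), set it down behind the plate and pushed the plate flat to the wall with about 16 N. Then I let go and moved the gripper clear.

**Last checks (wrist camera unless noted):**

| Check | Measured | Wanted |
|---|---|---|
| Plate lean | 0.3° | within 3° |
| Plate direction against the face | within 0.001 rad | within 0.09 rad |
| Plate front face before the wall | 12.1 mm (middle at about −6 mm) | middle 2–10 mm before the face |
| V-block middle before the face | 56–58 mm (all three cameras) | 50–63 mm |
| V-block sideways offset | 1–2 mm | within 25 mm |
| V-block direction | within 2° | within 7° |

**Bystanders:** the oiler, tape roll and pliers look unmoved in the last scene picture. I checked them by eye only, not by measurement.

**Checks that failed or disagreed:**
- The side camera's rough fit of the plate face gave about 3° of lean and 1.5° of turn. It used few points with stray ones mixed in, so I trusted the closer wrist fit.
- My last wrist check, of the plate's top edge, failed because the gripper hid it. The scene and side views show that edge centred within about 1 mm of the wall's middle.

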